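# Slide the jar rack's shelf home and lock it

## Task

The loose shelf board of the small wooden jar rack has been pulled out towards you. Push its front edge with the fingertips so that it slides back along its runners until you feel the cleat under its rear drop into the notches, stopping there rather than ramming it; then push the two dark wooden turn buttons inwards until they lie square across the board against their stops, so that the rack can be carried. Only push, lifting nothing; leave both buttons open until the board is down, and leave the things in the rack and the tools on the table where they are.

Things in the scene. Friction and masses are not known exactly. Their poses are not given: they have to be found in the camera images.
- rack: Open plywood rack, fixed to the table, 160 deep (x), 280 wide (y), 140 tall. Origin: centre of underside; +x from its open front to its rear. Sides 18 thick, inner faces at y = +-122, tops at z = 140, nothing but the turn buttons above them. Inside each a runner 18 wide along x, full depth, white glide strip on top (z = 124), with one notch at x = 45 to 65, 9 deep, far wall a hard stop. (mm)
- shelf_board: Brown board 160 (x) x 240 (y) x 15 mm, about 0.36 kg, on the runners; slides with 2 to 7 N. Origin: centre of underside, x to its rear. Cleat below its rear: 16 wide, 7 deep, full width, at x = 55. Starts 30 to 60 mm towards the front of home, leaning to the front 0.07 to 0.12 rad, cleat on the runners. Home: x = 0 +-2, y = 0, z = 124 mm in the rack's frame, level, flush with the rack's front.
- board_front (a point): Middle of the board's front edge (face 15 mm high, 240 mm wide), at half its thickness; in the board's frame x = -80, z = 7.5 mm.
- board_cleat (a point): Point on the board's underside above the middle of the cleat; 124 mm above the table when the cleat has dropped, about 131 mm while it rides on the runners.
- button_left_pivot (a point): Pivot of the left turn button at mid-height of the button, on top of the rack's left (+y) side: x = 55, y = 131, z = 148.5 mm in the rack's frame. The pivot axis is vertical. Axes as the rack's.
- button_right_pivot (a point): The same for the right turn button, on the right (-y) side: x = 55, y = -131, z = 148.5 mm in the rack's frame.
- button_left_tip (a point): Free end of the left turn button, 50 mm from its pivot, at mid-height.
- button_right_tip (a point): Free end of the right turn button, 50 mm from its pivot, at mid-height.
- button_left (a joint): Turn of the left button, rad: a dark wooden bar 14 mm wide, z = 141.5 to 155.5 mm above the table, reaching 50 mm from its pivot. 0: along the side, pointing to the rack's front (-x); below 0 (its start): swung outwards; it grows as the free end swings in over the board; 1.57: square across, at its stop. Stays where left; 0.7 N turns it. It cannot pass over the board while its rear is up.
- button_right (a joint): The same for the right button, mirrored: 0 along the side pointing to the front, below 0 swung outwards, 1.57 square across the board against its stop.
- jar_of_screws: Jar with a green lid, 54 mm across, 82 mm tall, loose on the rack's base (15 mm above the table) below the board; leave it. Origin: centre of its underside.
- jar_of_nails: Jar with a white lid, 48 mm across, 76 mm tall, loose on the rack's base; leave it. Origin: centre of its underside.
- tape_measure2: Yellow tape measure, 77 x 36 x 62 mm, loose on the table left of the rack; leave it. Origin: centre of its underside.
- block_a: Wooden block, 90 x 45 x 38 mm, loose on the table; leave it. Origin: centre of its underside.
- hammer: Hammer, 282 mm long, 24 mm high, loose on the table right of the rack; leave it. Origin: centre of its underside.
- small_block: Small wooden off-cut, 60 x 38 x 19 mm, loose on the rack's base; leave it. Origin: centre of its underside.

How it is judged:
By the outcome, as a careful person would: the job done as asked, in the order asked, and still so for the second after the job is handed in, with the robot touching nothing.
It also fails if it takes over 61 s, if anything falls off the work surface, if the arm or the gripper's body presses on something with over 40 N, if the wrist force passes 120 N, or if a joint passes its speed limit or range.

## Robot

A 7-joint arm with a two-finger parallel gripper is mounted at the origin on a cart in front of the work surface, level with it; the furniture and walls round the work are solid. World frame = base frame: x ahead of the robot, y to its left, z up, the work surface at z = 0. Lengths are in m, angles in rad, forces in N, time in s.
With the tool pointing down it reaches from about 0.35 to 0.775 m from the base axis. Payload 3.1 kg.
Tool frame: the origin (TCP) lies between the finger pads; the fingertips stand 11 mm ahead of it and the grasp point (between the pads) lies 8 mm behind it; x points along the fingers, y is the direction in which the jaws open and shut, and the axes are right-handed (so a half turn about x gives the same grasp; the last joint's range is limited). The gripper opens to 85 mm and grips with 20 to 120 N. Pads are 22 mm wide; open, the fingers measure 114 mm over their backs; the gripper's body (76 mm by 85 mm) begins 54 mm behind the grasp point. The pads swing forward as they close: fully open they stand 13 mm farther back than shut.
Start: joints at [1.08, 0.311, 0.014, 1.512, -0.004, 1.319, -0.027], TCP at [0.239, -0.496, 0.207] pointing down, gripper open.
Joint ranges: [-2.7, 2.7], [-0.3, 1.91], [-1.27, 1.3], [0.12, 2.57], [-1.44, 4.58], [0.2, 2.03], [-3.05, 3.05]. Speed limits (rad/s): [2.79, 2.79, 3.14, 3.14, 3.14, 3.14, 3.14].

## Interface

Orientations are given as a 3x3 rotation matrix whose columns are the frame's x, y, z axes.
In Python, from cell import monitor, optics, robot gives the robot as it stands.
- The arm moves only by the shell command python3 -m crank 'ROWS' [FORCE]. ROWS is JSON, a list of rows, each a list of 7 numbers: the opening, from -1 (shut) to 1 (fully open), then the shift along the tool's x, y, z in cm, then the turn, a rotation vector about the tool's x, y, z in rad. A call has 1 to 20 rows; each row is the pose to reach, as a shift and turn from the pose commanded when the call began, along the tool's axes at that moment; what a row does not reach only later rows make up. A row lasts 1/10 s, in which the tool goes at most 50 mm and 8.59 degrees, less where a joint would pass 70% of its speed; a pose out of reach is approached as far as the arm can. A call with a gripper value outside its range is refused whole. The fingers move at their own pace and stop on an object; FORCE is the grip in N (left out, the last holds). Time passes only in rows, so rows that repeat a pose let the fingers close. It gives the time, the measured TCP pose, the force and the opening at its end, in the units of the state.
- monitor.observe(): the state, without advancing time (a new reading comes with each control period).
- optics.camera(name): name is "scene" or "top" or "wrist"; returns the picture (400x640x3 uint8, red, green, blue); there is no depth.
- optics.calibration(name): a dict with "mtx" (3x3 intrinsics, pixels), "R" (3x3) and "t" (3): a world point X has camera coordinates R X + t. Camera axes: x right, y down, z forward; pixel columns grow to the right and rows downward; lengths in m; the calibration is good to about 2 mm. A picture is of the moment at which its call begins: read the wrist's pose just before it. calibration takes no time and is no camera call; for the wrist camera it gives the pose at the moment of the call.
- robot.sign_off(): hands the job in, once; it reports no verdict.
Trained networks look in the newest picture that a camera, given by its name, has taken for a name from the list of things; names that differ only in an ending like _2 or _b are one class to them, and where a whole thing is asked for, a point or a joint stands for the part that bears it (a point fixed in the world has none). Each returns a list of dicts, best first, with "confidence" (0 to 1); they miss things now and then, are a little off and sometimes report something else, mostly with a low value. They report only what shows in the picture. A call takes as long as a camera call.
- optics.recognise(camera, query): "point" ([x, y, z] in m, in world coordinates, good to about 4 mm: the middle of the surface that is visible of it).
- optics.trace(camera, query): "region" (400x640 bool, what is visible of it).
The state is a dict: "t": time; "joint_pos": joint angles; "dq": joint speeds; "joint_efforts": joint torques, N m; "tcp_pos": TCP position; "tcp_rot": TCP orientation; "contact_force": force on the tool from outside, world axes, zero at the start; "ft_torque": the same for the moment, N m; "opening": finger opening in m.
Only numpy, scipy, OpenCV 4.12 (cv2) and the standard library are available. Lean on these libraries where they do the work, as an engineer would, in place of code of your own. Each camera call takes 0.05 s, during which the arm holds its last target.

## Working session

There is one attempt and no reset: what is moved stays moved. The work goes in short steps, Python scripts to look and compute and a shell command to move; the robot and the scene stay as the last step left them, time stands still between calls to the robot, and variables do not carry over. Pictures are saved under pics/ and viewed, and the job is handed in when it is done.

```bash
ls; mkdir -p pics
python3 - <<'E'
from cell import monitor, optics, robot
import cv2,numpy as np
s=monitor.observe()
print(s['t'],s['tcp_pos'],np.round(s['tcp_rot'],3).tolist(),s['contact_force'],s['opening'])
for n in ['scene','top']:
    im=optics.camera(n); cv2.imwrite(f'pics/{n}0.png',im[:,:,::-1])
    c=optics.calibration(n); print(n,c['mtx'].tolist(),np.round(c['R'],3).tolist(),c['t'])
    for q in ['rack','shelf_board','board_front','button_left_pivot','button_right_pivot','button_left_tip','button_right_tip','hammer','tape_measure2','block_a']:
        r=optics.recognise(n,q); print(n,q,[(np.round(d['point'],3).tolist(),round(d['confidence'],2)) for d in r[:2]])
print(monitor.observe()['t'])
E
```

```text
pics
0.0 [ 0.23832255 -0.49479634  0.20581187] [[-0.001, 0.434, -0.901], [0.002, -0.901, -0.434], [-1.0, -0.002, 0.0]] [-0.25621183 -0.54029859  0.23291711] 0.08597061449047154
scene [[371.0196014762896, 0.0, 317.13787596970946], [0.0, 371.0196014762896, 192.64258093510256], [0.0, 0.0, 1.0]] [[0.913, 0.409, 0.0], [0.215, -0.48, -0.851], [-0.347, 0.777, -0.526]] [-0.49521285 -0.03881417  1.30280498]
scene rack [([0.6, -0.162, 0.069], 0.72), ([0.417, 0.31, 0.039], 0.32)]
scene shelf_board [([0.534, -0.067, 0.141], 0.89)]
scene board_front [([0.524, -0.066, 0.142], 0.94)]
scene button_left_pivot [([0.6, -0.162, 0.074], 0.74), ([0.573, -0.129, 0.039], 0.55)]
scene button_right_pivot [([0.605, -0.161, 0.073], 0.73)]
scene button_left_tip [([0.58, 0.101, 0.151], 0.59)]
scene button_right_tip [([0.631, -0.166, 0.149], 0.75)]
scene hammer [([0.418, -0.452, 0.016], 0.97)]
scene tape_measure2 [([0.531, 0.326, 0.059], 0.51)]
scene block_a [([0.416, 0.313, 0.039], 0.59), ([0.533, -0.068, 0.138], 0.54)]
top [[385.1049060141958, 0.0, 323.3536917483497], [0.0, 385.1049060141958, 199.47034280829962], [0.0, 0.0, 1.0]] [[0.015, -0.999, -0.029], [-0.994, -0.012, -0.11], [0.109, 0.031, -0.994]] [-0.00537507  0.54003496  1.09674081]
top rack [([0.616, -0.023, 0.125], 0.84)]
top shelf_board [([0.521, -0.049, 0.14], 0.74)]
top board_front [([0.521, -0.048, 0.143], 0.82)]
top button_left_pivot [([0.625, -0.026, 0.121], 0.56)]
top button_right_pivot [([0.619, -0.026, 0.128], 0.7)]
top button_left_tip []
top button_right_tip [([0.628, -0.159, 0.155], 0.67)]
top hammer [([0.419, -0.367, 0.023], 0.64)]
top tape_measure2 [([0.523, 0.332, 0.058], 0.6)]
top block_a [([0.412, 0.29, 0.041], 0.8), ([0.524, -0.048, 0.14], 0.71)]
1.1
```

View pics/scene0.png

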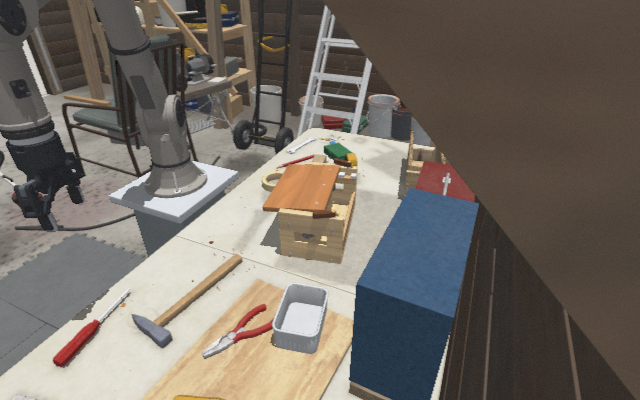

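View pics/top0.png

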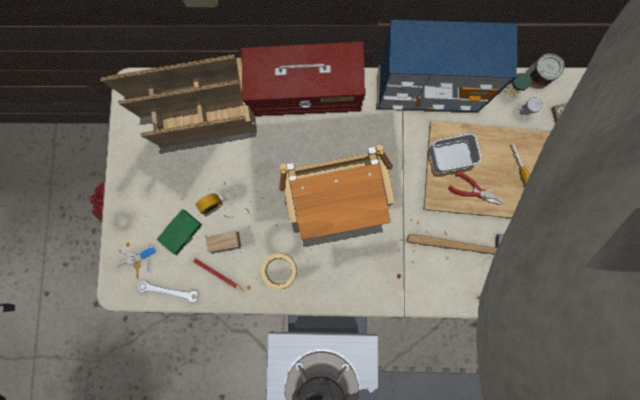

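Run:
```python
import cv2
im=cv2.imread('pics/top0.png')[130:255,260:420]; cv2.imwrite('pics/top0z.png',cv2.resize(im,None,fx=5,fy=4.8/1.0*1.0416,interpolation=cv2.INTER_CUBIC)[:600])
im=cv2.imread('pics/scene0.png')[150:270,250:370]; cv2.imwrite('pics/scene0z.png',cv2.resize(im,None,fx=5,fy=5,interpolation=cv2.INTER_CUBIC))
```

```text
(no output)
```

View pics/top0z.png

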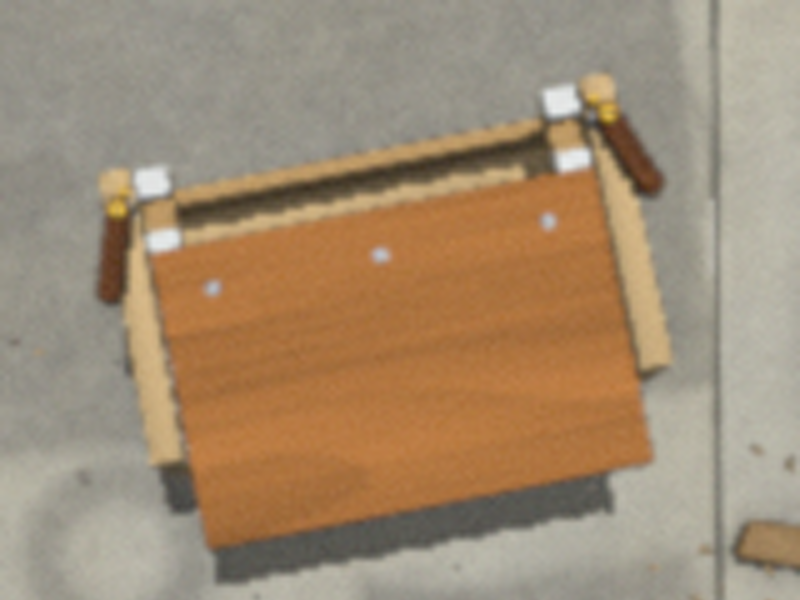

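View pics/scene0z.png

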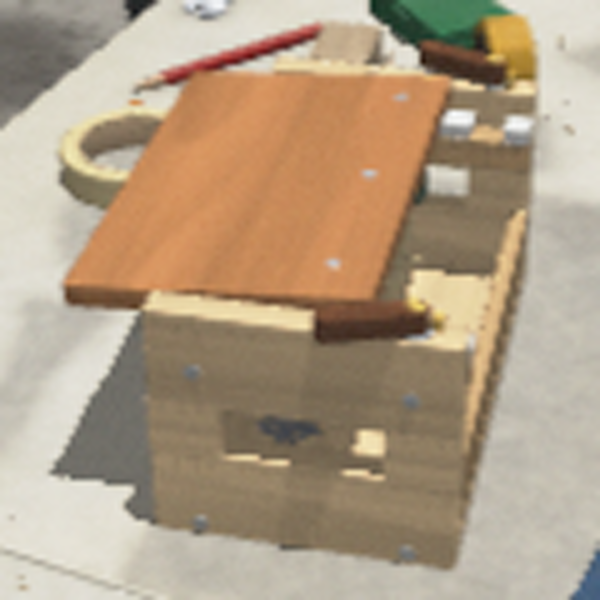

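```bash
cat > h.py <<'E'
import numpy as np
from cell import monitor, optics, robot
from scipy.optimize import least_squares
def proj(c,X):
    p=(c['R']@np.atleast_2d(X).T).T+c['t']; p=p@np.array(c['mtx']).T; return p[:,:2]/p[:,2:]
def T(p,X):
    X=np.array(X,float); c,s=np.cos(p[2]),np.sin(p[2])
    return np.c_[p[0]+c*X[:,0]-s*X[:,1],p[1]+s*X[:,0]+c*X[:,1],X[:,2]]
def fit(c,pix,X,p0=(0.6,-0.02,0.2)):
    r=least_squares(lambda p:(proj(c,T(p,X))-pix).ravel(),p0); return r.x,np.round(r.fun.reshape(-1,2),2)
def back(c,uv,z):
    d=c['R'].T@np.linalg.solve(c['mtx'],[uv[0],uv[1],1]); o=-c['R'].T@c['t']; return o+d*(z-o[2])/d[2]
E
python3 - <<'E'
from h import *
c=optics.calibration('top')
z=lambda l:np.array(l)/5+[260,130]
pix=z([(152,466),(185,462),(640,375),(670,365),(117,206),(606,111)])
X=[(-.08,.14,.14),(-.08,.122,.14),(-.08,-.122,.14),(-.08,-.14,.14),(.055,.131,.157),(.055,-.131,.157)]
p,r=fit(c,pix,X);print(p,r.tolist())
c2=optics.calibration('scene')
z2=lambda l:np.array(l)/5+[250,150]
pix2=z2([(145,305),(312,340),(470,345),(455,570),(158,525),(432,315)])
X2=[(-.08,-.14,.14),(0.0,-.14,.14),(.08,-.14,.14),(.08,-.14,0),(-.08,-.14,0),(.055,-.131,.157)]
k=[0,2,3,4,5]
p2,r2=fit(c2,pix2[k],[X2[i] for i in k]);print(p2,r2.tolist())
# board corners in rack frame
def inv(p,w):
    d=w[:2]-p[:2];cc,s=np.cos(p[2]),np.sin(p[2]);return [cc*d[0]+s*d[1],-s*d[0]+cc*d[1],w[2]]
for uv,zz in zip(z([(210,548),(652,462),(152,255),(592,170)]),[.131,.131,.146,.146]):
    w=back(c,uv,zz);print(np.round(w,3),np.round(inv(p,w),4))
for uv in z([(110,298),(653,188)]):
    w=back(c,uv,.155);print('tip',np.round(w,3),np.round(inv(p,w),4))
E
```

```text
[ 0.57070111 -0.03545549  0.20436685] [[-0.54, 0.11], [-0.41, -0.39], [-0.03, -0.68], [0.73, 0.01], [-0.11, 0.53], [0.35, 0.4]]
[ 0.57758391 -0.03500439  0.18969385] [[0.16, 0.21], [0.22, 1.12], [1.09, 0.81], [0.4, 0.15], [-1.74, -2.37]]
[0.422 0.053 0.131] [-0.1276  0.1171  0.131 ]
[ 0.47  -0.179  0.131] [-0.1273 -0.1198  0.131 ]
[0.575 0.086 0.146] [0.0292 0.118  0.146 ]
[ 0.623 -0.146  0.146] [ 0.0289 -0.1184  0.146 ]
tip [0.551 0.106 0.155] [0.0095 0.1429 0.155 ]
tip [ 0.612 -0.176  0.155] [ 0.0118 -0.1462  0.155 ]
```

```bash
python3 -m crank '[[1,0,-1,-1,0.01,0,0],[1,0,-3,-3.5,0.03,0,0],[1,0,-6,-6.5,0.05,0,0],[1,0,-9,-10,0.08,0,0],[1,0,-12,-13,0.1,0,0],[1,0,-15,-16.5,0.12,0,0],[1,0,-18,-20,0.15,0,0],[1,0,-21,-23,0.17,0,0],[1,0,-24,-26,0.2,0,0],[1,0,-27,-29.5,0.22,0,0],[1,0,-29,-32,0.24,0,0],[1,0,-30.5,-33.4,0.245,0,0],[1,0,-31,-33.9,0.245,0,0],[1,0,-31,-33.9,0.245,0,0],[1,0,-31,-33.9,0.245,0,0]]'
python3 - <<'E'
from h import *
import cv2
s=monitor.observe();print(s['t'],s['tcp_pos'],np.round(s['tcp_rot'],3).tolist(),s['contact_force'],s['joint_pos'])
for n in ['scene','wrist']:
    im=optics.camera(n)[:,:,::-1].copy(); cv2.imwrite(f'pics/{n}1.png',im)
    c=optics.calibration(n); R=np.array(s['tcp_rot']);
    print(n,np.round(proj(c,[s['tcp_pos']+R[:,0]*k for k in (0,.011,-.002)]),1).tolist())
    print(np.round(-c['R'].T@c['t'],3))
E
```

```text
t: 2.6
tcp_pos: [0.4091, -0.0707, 0.2068]
tcp_rot: [[-0.0, 0.2, -0.98], [-0.001, -0.98, -0.2], [-1.0, 0.001, 0.001]]
contact_force: [-0.5, 0.0, 0.0]
opening: 0.0855
2.6 [ 0.40914172 -0.07071908  0.20681836] [[-0.0, 0.2, -0.98], [-0.001, -0.98, -0.2], [-1.0, 0.001, 0.001]] [-0.5253367   0.02983477  0.03814081] [ 0.50260312  0.0501949  -0.3870706   1.83110159  0.02091197  1.26441596
 -1.25931315]
scene [[261.1, 158.1], [261.4, 161.8], [261.0, 157.4]]
[ 0.913 -0.828  0.652]
wrist [[316.8, 246.1], [316.9, 237.6], [316.8, 247.7]]
[ 0.491 -0.055  0.373]
```

Run:
```python
import cv2
im=cv2.imread('pics/scene1.png')[100:220,190:350]; cv2.imwrite('pics/scene1z.png',cv2.resize(im,None,fx=5,fy=5,interpolation=cv2.INTER_CUBIC))
```

```text
(no output)
```

View pics/scene1z.png

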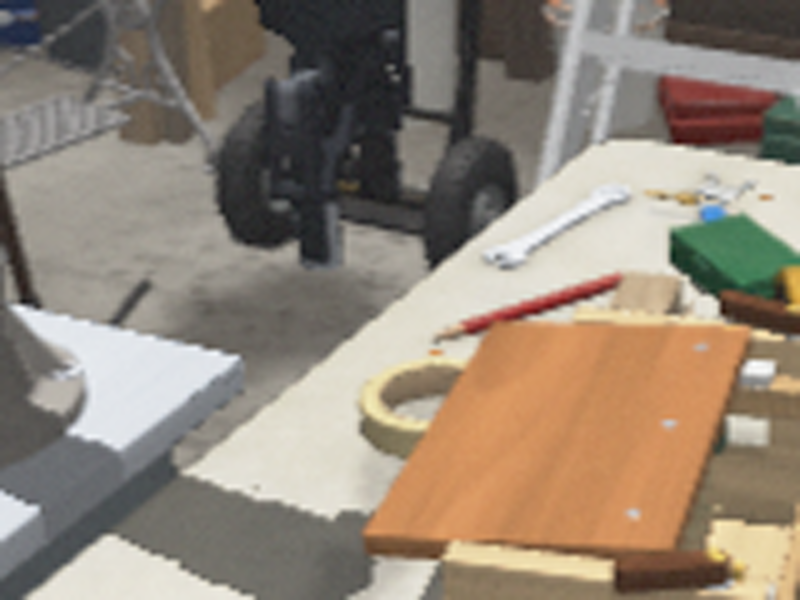

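View pics/wrist1.png

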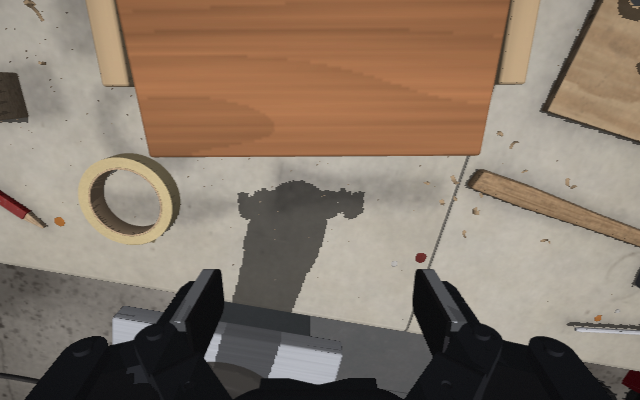

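Run:
```python
from h import *
c=optics.calibration('scene');w=optics.calibration('wrist');s=monitor.observe();R=np.array(s['tcp_rot'])
for k in (.011,-.002):
  P=[s['tcp_pos']+R@[k,y,z] for y in (.043,.057) for z in (-.011,.011)]
  print(k,np.round((proj(c,P)-[190,100])*5).tolist(),np.round(proj(w,P)).tolist())
```

```text
0.011 [[349.0, 348.0], [309.0, 343.0], [339.0, 360.0], [299.0, 356.0]] [[392.0, 220.0], [390.0, 255.0], [417.0, 220.0], [413.0, 255.0]]
-0.002 [[347.0, 325.0], [306.0, 321.0], [337.0, 338.0], [296.0, 333.0]] [[397.0, 229.0], [394.0, 266.0], [424.0, 229.0], [419.0, 266.0]]
```

Run:
```python
from h import *
import cv2
c=optics.calibration('scene');w=optics.calibration('wrist');s=monitor.observe();R=np.array(s['tcp_rot'])
print(np.round(w['R'],2).tolist(),w['mtx'][0,0])
ims=cv2.resize(cv2.imread('pics/scene1.png')[100:220,190:350],None,fx=5,fy=5,interpolation=cv2.INTER_CUBIC);imw=cv2.imread('pics/wrist1.png')
for k,col in ((.011,(0,0,255)),(-.002,(0,255,0)),(-.03,(255,0,0))):
 for sg in (1,-1):
  P=[s['tcp_pos']+R@[k,sg*y,z] for y,z in ((.043,-.011),(.043,.011),(.057,.011),(.057,-.011))]
  cv2.polylines(ims,[((proj(c,P)-[190,100])*5).astype(int)],True,col,1)
  cv2.polylines(imw,[proj(w,P).astype(int)],True,col,1)
cv2.imwrite('pics/s1o.png',ims);cv2.imwrite('pics/w1o.png',imw)
```

```text
[[0.2, -0.98, 0.0], [-0.93, -0.19, 0.33], [-0.32, -0.07, -0.94]] 334.6431776301179
```

View pics/s1o.png

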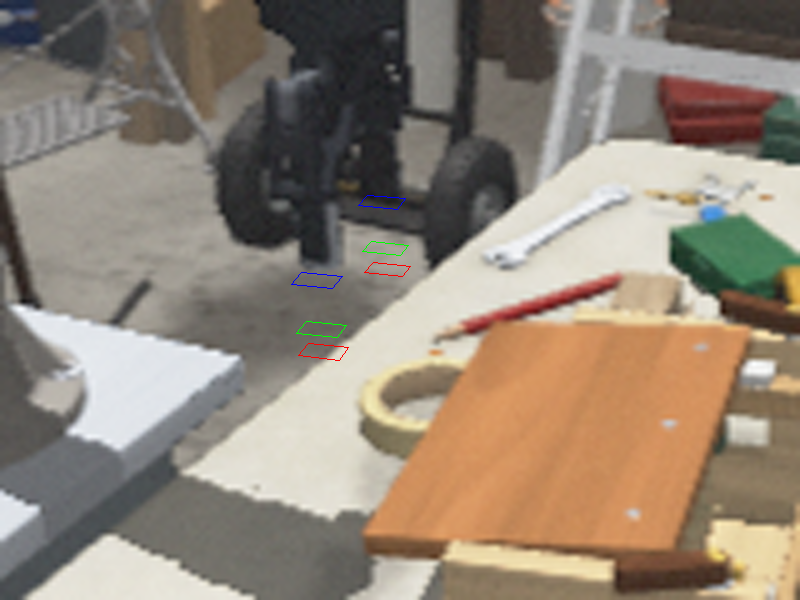

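View pics/w1o.png

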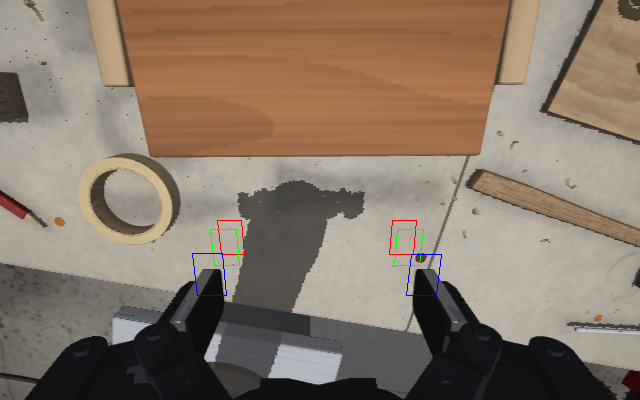

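```bash
python3 -m crank '[[-1,0,0,0,0,0,0],[-1,0,0,0,0,0,0],[-1,0,0,0,0,0,0],[-1,0,0,0,0,0,0],[-1,0,0,0,0,0,0],[-1,0,0,0,0,0,0],[-1,0,0,0,0,0,0],[-1,0,0,0,0,0,0]]' 20
python3 - <<'E'
from h import *
import cv2
s=monitor.observe();R=np.array(s['tcp_rot'])
c=optics.calibration('scene');w=optics.calibration('wrist')
ims=cv2.resize(optics.camera('scene')[100:220,190:350,::-1],None,fx=5,fy=5,interpolation=cv2.INTER_CUBIC);imw=optics.camera('wrist')[:,:,::-1].copy()
for k,col in ((.011,(0,0,255)),(-.0,(0,255,0)),(-.02,(255,0,0))):
  P=[s['tcp_pos']+R@[k,y,z] for y,z in ((.0145,-.011),(.0145,.011),(-.0145,.011),(-.0145,-.011))]
  cv2.polylines(ims,[((proj(c,P)-[190,100])*5).astype(int)],True,col,1)
  cv2.polylines(imw,[proj(w,P).astype(int)],True,col,1)
cv2.imwrite('pics/s2o.png',ims);cv2.imwrite('pics/w2o.png',imw)
E
```

```text
t: 3.5
tcp_pos: [0.4096, -0.0691, 0.2069]
tcp_rot: [[-0.0, 0.203, -0.979], [-0.0, -0.979, -0.203], [-1.0, 0.0, 0.0]]
contact_force: [0.7, 0.2, 0.1]
opening: -0.0001
```

View pics/s2o.png

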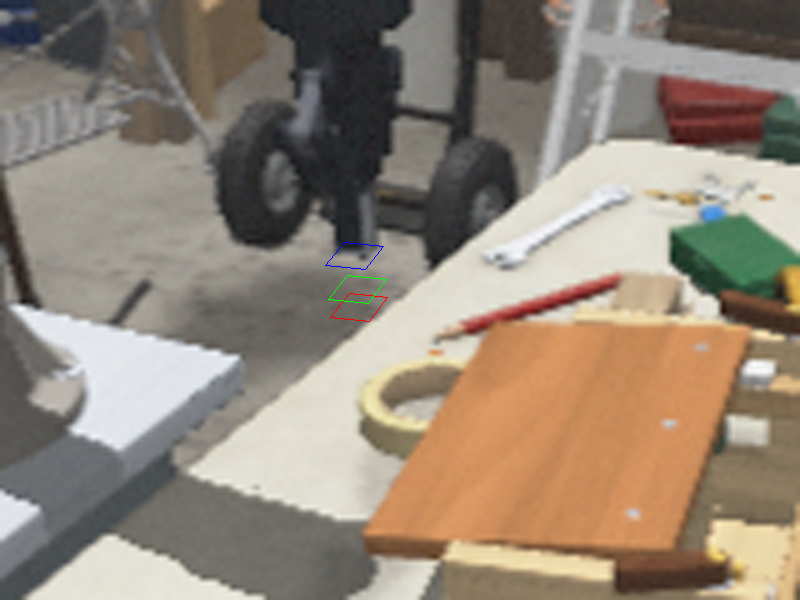

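View pics/w2o.png

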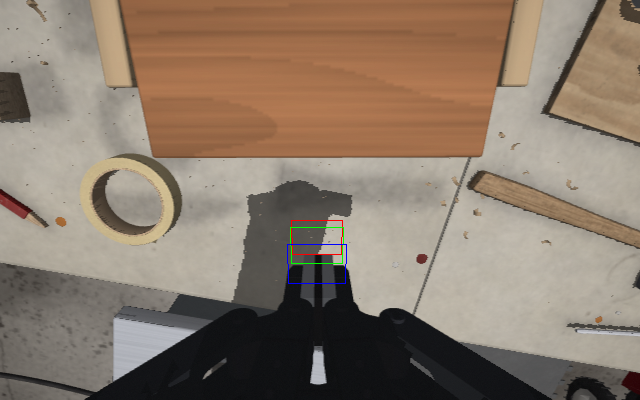

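```bash
python3 -m crank '[[0,2,0,0,0,0,0],[0,5,0,0,0,0,0],[0,8,0,0,0,0,0],[0,10,0,0,0,0,0],[0,11.3,0,0,0,0,0],[0,11.5,0,0,0,0,0],[0,11.5,0,0,0,0,0],[0,11.5,0,0,0,0,0]]'
python3 - <<'E'
from h import *
import cv2
s=monitor.observe();R=np.array(s['tcp_rot']);print(s['tcp_pos'],s['contact_force'])
c=optics.calibration('scene');w=optics.calibration('wrist')
ims=cv2.resize(optics.camera('scene')[100:220,210:370,::-1],None,fx=5,fy=5,interpolation=cv2.INTER_CUBIC);imw=optics.camera('wrist')[:,:,::-1].copy()
cv2.imwrite('pics/s3.png',ims);cv2.imwrite('pics/w3.png',imw)
E
```

```text
t: 4.4
tcp_pos: [0.4105, -0.0693, 0.0928]
tcp_rot: [[0.002, 0.202, -0.979], [-0.0, -0.979, -0.202], [-1.0, 0.001, -0.002]]
contact_force: [0.4, 0.1, -0.4]
opening: 0.0426
[ 0.41049204 -0.06927383  0.09277742] [ 0.43680289  0.06279932 -0.42689246]
```

View pics/s3.png

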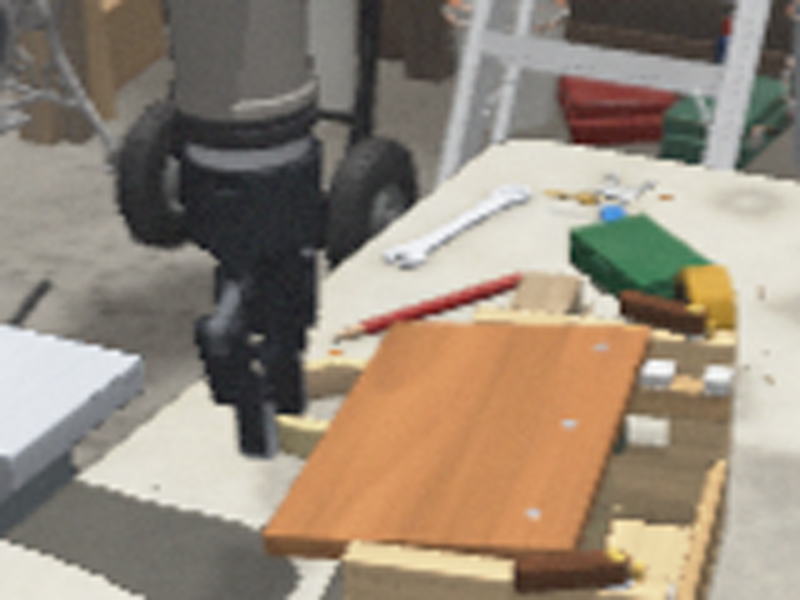

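View pics/w3.png

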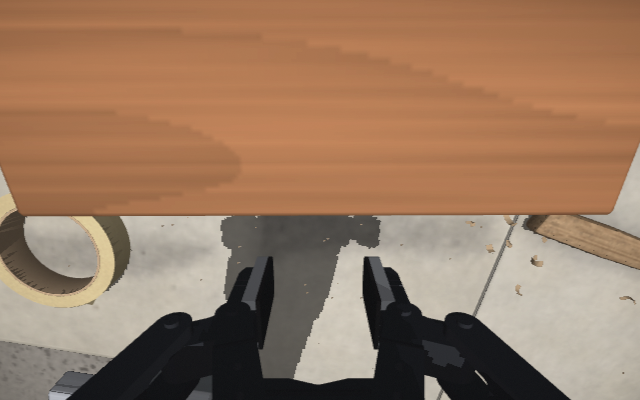

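Run:
```python
from h import *
c=optics.calibration('scene');s=monitor.observe();R=np.array(s['tcp_rot'])
for k in (.011,0,-.01,-.02,-.03,-.04): print(k,((proj(c,[s['tcp_pos']+R@[k,.028,0]])-[210,100])*5).round())
```

```text
0.011 [[260. 512.]]
0 [[258. 496.]]
-0.01 [[257. 481.]]
-0.02 [[255. 465.]]
-0.03 [[254. 450.]]
-0.04 [[252. 434.]]
```

```bash
python3 -m crank '[[0,0,0,-0.7,0,0,0],[0,0,0,-1.4,0,0,0],[0,0,0,-2,0,0,0],[0,0,0,-2.3,0,0,0],[0,0,0,-2.6,0,0,0],[0,0,0,-2.9,0,0,0],[0,0,0,-3.2,0,0,0],[0,0,0,-3.5,0,0,0]]'
python3 -m crank '[[0,0,0,-0.3,0,0,0],[0,0,0,-0.6,0,0,0],[0,0,0,-0.9,0,0,0],[0,0,0,-1.2,0,0,0],[0,0,0,-1.5,0,0,0]]'
python3 - <<'E'
from h import *
import cv2
s=monitor.observe();R=np.array(s['tcp_rot']);print(s['tcp_pos'],s['contact_force'])
p=[.5707,-.0355,.2044]; d=s['tcp_pos'][:2]-p[:2]; print(np.cos(p[2])*d[0]+np.sin(p[2])*d[1])
im=optics.camera('scene')[100:220,210:370,::-1]
cv2.imwrite('pics/s4.png',cv2.resize(im,None,fx=5,fy=5,interpolation=cv2.INTER_CUBIC))
cv2.imwrite('pics/w4.png',optics.camera('wrist')[:,:,::-1])
E
```

```text
t: 5.3
tcp_pos: [0.4436, -0.0622, 0.0918]
tcp_rot: [[-0.001, 0.202, -0.979], [-0.0, -0.979, -0.202], [-1.0, 0.0, 0.001]]
contact_force: [-2.3, -0.2, 1.6]
opening: 0.0427
t: 5.8
tcp_pos: [0.4588, -0.059, 0.0919]
tcp_rot: [[0.0, 0.202, -0.979], [-0.0, -0.979, -0.202], [-1.0, 0.0, -0.0]]
contact_force: [-2.8, 0.3, 2.1]
opening: 0.0426
[ 0.45883976 -0.05895032  0.09191007] [-2.75173832  0.34227551  2.10200265]
-0.11429157873252369
```

View pics/s4.png

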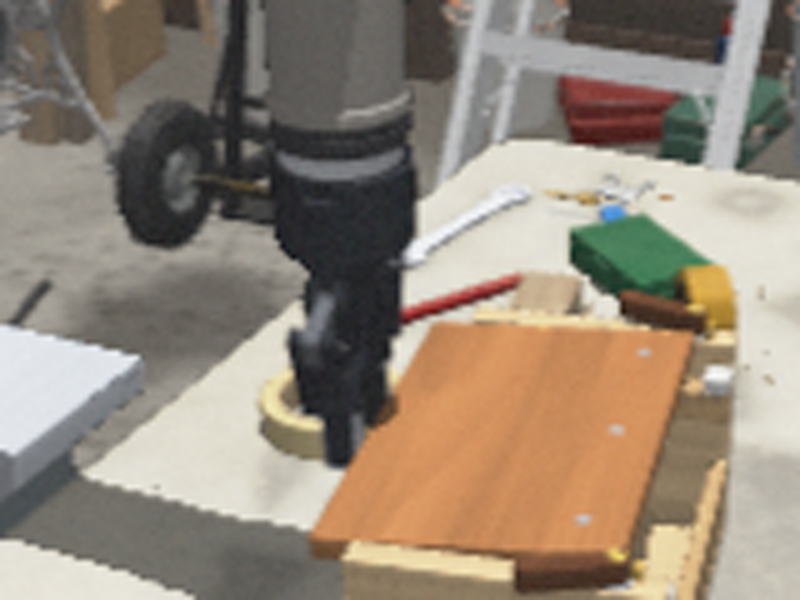

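View pics/w4.png

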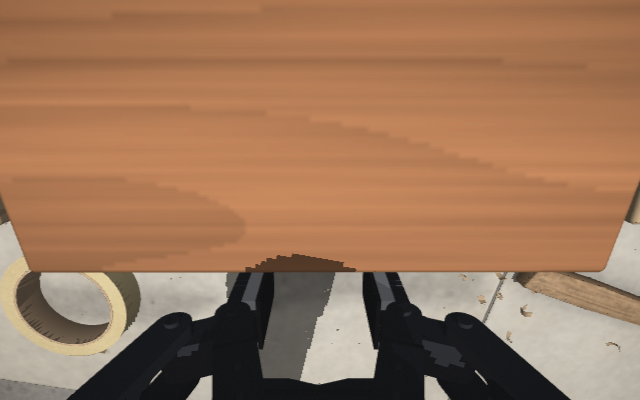

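```bash
python3 -m crank '[[0,0,0,-0.3,0,0,0],[0,0,0,-0.6,0,0,0],[0,0,0,-0.9,0,0,0],[0,0,0,-1.2,0,0,0],[0,0,0,-1.4,0,0,0],[0,0,0,-1.6,0,0,0]]'
python3 - <<'E'
from h import *
import cv2
s=monitor.observe();c=optics.calibration('top')
p=[.5707,-.0355,.2044]; d=s['tcp_pos'][:2]-p[:2]; print(np.cos(p[2])*d[0]+np.sin(p[2])*d[1],s['contact_force'])
im=optics.camera('top')[130:255,260:420,::-1]
cv2.imwrite('pics/t5.png',cv2.resize(im,None,fx=5,fy=5,interpolation=cv2.INTER_CUBIC)[:600])
E
```

```text
t: 6.5
tcp_pos: [0.4744, -0.0557, 0.0919]
tcp_rot: [[-0.0, 0.202, -0.979], [0.0, -0.979, -0.202], [-1.0, -0.0, 0.0]]
contact_force: [-1.0, -0.2, 1.5]
opening: 0.0429
-0.09844904376562555 [-0.99604639 -0.22090389  1.50833441]
```

View pics/t5.png

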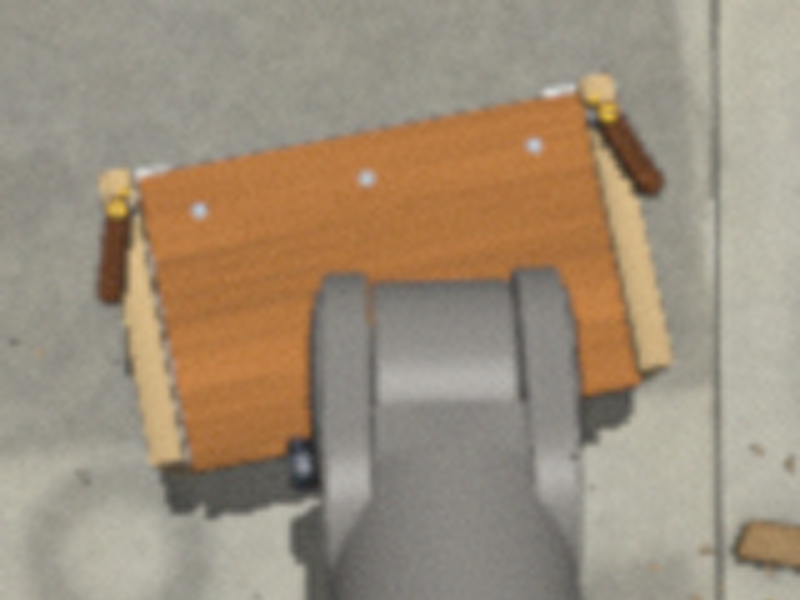

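Run:
```python
from h import *
c=optics.calibration('top');p=[.5707,-.0355,.2044]
def inv(w):
    d=w[:2]-p[:2];cc,s=np.cos(p[2]),np.sin(p[2]);return np.round([cc*d[0]+s*d[1],-s*d[0]+cc*d[1]],4)
z=lambda u:np.array(u)/5+[260,130]
for u,h in [((192,470),.138),((638,383),.138),((137,180),.146),((578,95),.146),((200,211),.145),((366,178),.145),((534,145),.145),((212,288),.146),((380,255),.146),((548,221),.146)]: print(u,inv(back(c,z(u),h)))
```

```text
(192, 470) [-0.0859  0.1185]
(638, 383) [-0.0855 -0.1201]
(137, 180) [0.0703 0.1186]
(578, 95) [ 0.0699 -0.1194]
(200, 211) [0.0476 0.0889]
(366, 178) [ 0.048  -0.0008]
(534, 145) [ 0.0482 -0.0913]
(212, 288) [0.0058 0.0901]
(380, 255) [ 0.006  -0.0001]
(548, 221) [ 0.0067 -0.0902]
```

```bash
python3 -m crank '[[0,0,0,-0.1,0,0,0],[0,0,0,-0.2,0,0,0],[0,0,0,-0.3,0,0,0]]' | grep -v rot
for i in 1; do python3 -m crank '[[0,0,0,-0.05,0,0,0],[0,0,0,-0.1,0,0,0]]' | grep -v rot; done
python3 -m crank '[[0,0,0,-0.05,0,0,0],[0,0,0,-0.1,0,0,0]]' | grep -v rot
python3 - <<'E'
from h import *
import cv2
s=monitor.observe()
im=optics.camera('top')[130:255,260:420,::-1]
cv2.imwrite('pics/t6.png',cv2.resize(im,None,fx=5,fy=5,interpolation=cv2.INTER_CUBIC)[:600])
im=optics.camera('scene')[140:240,250:370,::-1]
cv2.imwrite('pics/s6.png',cv2.resize(im,None,fx=6,fy=6,interpolation=cv2.INTER_CUBIC)[:600])
E
```

```text
t: 6.85
tcp_pos: [0.4771, -0.0552, 0.0919]
contact_force: [-2.4, 0.2, 2.1]
opening: 0.0428
t: 7.05
tcp_pos: [0.4781, -0.055, 0.0919]
contact_force: [-3.6, -0.5, 1.6]
opening: 0.0429
t: 7.25
tcp_pos: [0.4797, -0.0546, 0.0919]
contact_force: [-1.3, -0.4, 0.4]
opening: 0.0429
```

View pics/t6.png

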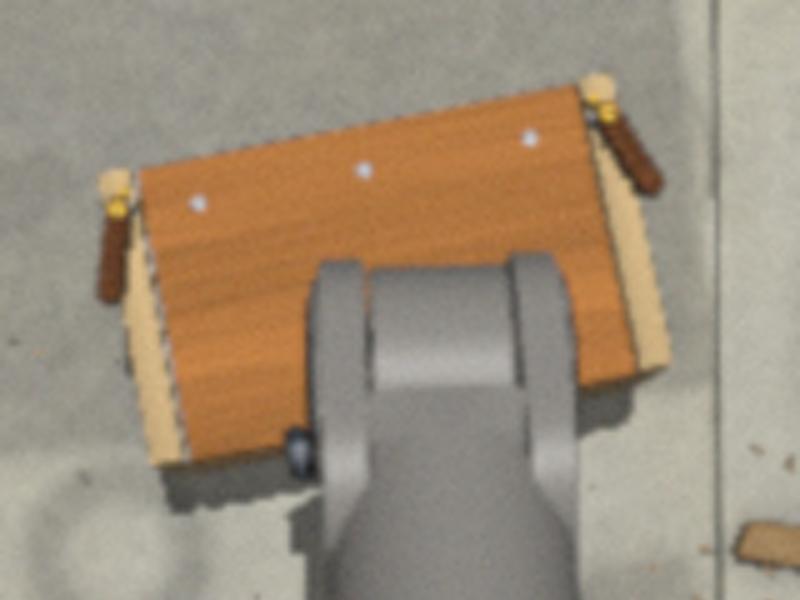

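View pics/s6.png

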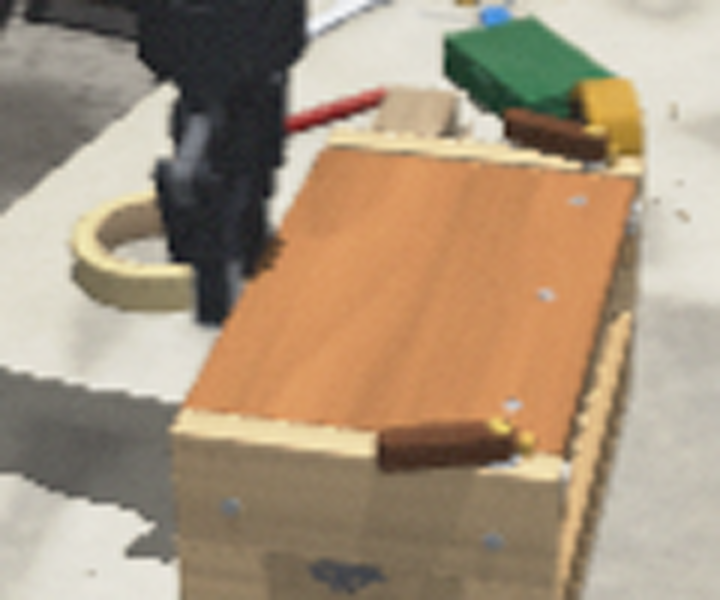

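Run:
```python
from h import *
import cv2
c=optics.calibration('top');e=optics.calibration('scene');p=[.5707,-.0355,.2044]
def tri(a,b):
    r=least_squares(lambda X:np.r_[proj(c,[X])[0]-a,proj(e,[X])[0]-b],[.6,0,.14]); w=r.x
    d=w[:2]-p[:2];cc,s=np.cos(p[2]),np.sin(p[2]);return np.round([cc*d[0]+s*d[1],-s*d[0]+cc*d[1],w[2]],4),r.cost.round(2)
z=lambda u:np.array(u)/5+[260,130]
y=lambda u:np.array(u)/6+[250,140]
y4=lambda u:np.array(u)/5+[210,100]; y0=lambda u:np.array(u)/5+[250,150]
for a,b in [((198,204),(578,201)),((363,170),(545,295)),((530,138),(512,406))]: print('now',*tri(z(a),y(b)))
for a,b in [((212,288),(400,97)),((380,255),(369,173)),((548,221),(333,264))]: print('t0',*tri(z(a),y0(b)))
```

```text
now [0.054  0.0899 0.1364] 0.09
now [ 0.0539 -0.0004  0.1371] 0.01
now [ 0.0543 -0.0909  0.1369] 0.02
t0 [0.0064 0.0903 0.1442] 0.02
t0 [ 0.0065 -0.      0.145 ] 0.02
t0 [ 0.007  -0.0904  0.1444] 0.0
```

```bash
python3 -m crank '[[0,0,0,0.3,0,0,0],[0,0,0,1,0,0,0],[0,0,0,2,0,0,0],[-0.5,0,0,3,0,0,0],[-1,-1,0,3.2,0,0,0],[-1,-4,0,3.2,0,0,0],[-1,-7,-2,3,0,0,0],[-1,-9,-6,1,0,0,0],[-1,-9,-10,-1.5,0,0,0],[-1,-9,-13,-3,0,0,0],[-1,-9,-13.8,-3.35,0,0,0],[-1,-9,-13.8,-3.35,0,0,0],[-1,-9,-13.8,-3.35,0,0,0]]'
cat >> h.py <<'E'
PR=np.array([.5707,-.0355,.2044])
def rk(w,p=PR):
    d=np.array(w)[:2]-p[:2];cc,s=np.cos(p[2]),np.sin(p[2]);return np.round(1000*np.array([cc*d[0]+s*d[1],-s*d[0]+cc*d[1],w[2]]),1)
E
python3 - <<'E'
from h import *
import cv2
s=monitor.observe();print(rk(s['tcp_pos']),s['contact_force'])
im=optics.camera('scene')[100:220,250:370,::-1]
cv2.imwrite('pics/s7.png',cv2.resize(im,None,fx=5,fy=5,interpolation=cv2.INTER_CUBIC)[:600])
E
```

```text
t: 8.65
tcp_pos: [0.4838, 0.0853, 0.182]
tcp_rot: [[-0.0, 0.201, -0.98], [-0.002, -0.98, -0.201], [-1.0, 0.002, 0.001]]
contact_force: [-0.0, -0.7, -0.3]
opening: 0.0
[-60.6 135.9 182. ] [-0.00130147 -0.68554679 -0.31667345]
```

View pics/s7.png

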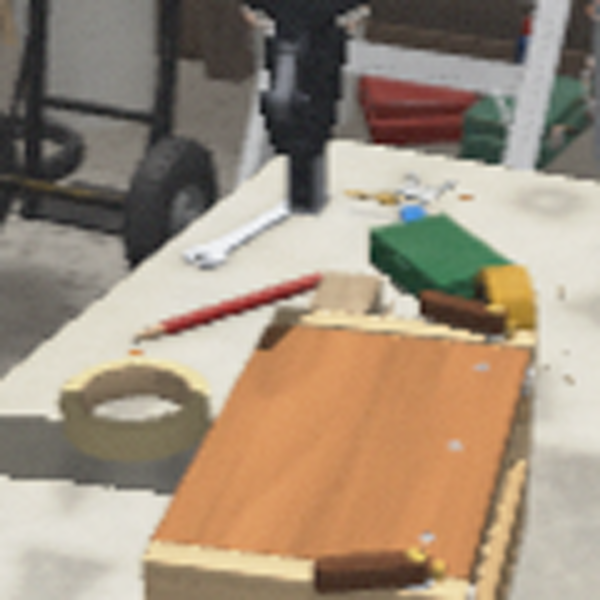

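```bash
python3 -m crank '[[-1,0.8,-0.2,0,0,0,0],[-1,1.6,-0.2,0,0,0,0],[-1,2.2,-0.2,0,0,0,0],[-1,2.6,-0.2,0,0,0,0]]' | grep -v rot
for i in 1; do python3 -m crank '[[-1,0.2,0,0,0,0,0],[-1,0.4,0,0,0,0,0],[-1,0.6,0,0,0,0,0]]' | grep -v rot; python3 -m crank '[[-1,0.2,0,0,0,0,0],[-1,0.4,0,0,0,0,0],[-1,0.6,0,0,0,0,0],[-1,0.8,0,0,0,0,0]]' | grep -v rot; done
```

```text
t: 9.1
tcp_pos: [0.4829, 0.0885, 0.1547]
contact_force: [-0.5, -0.5, 0.2]
opening: -0.0002
t: 9.4
tcp_pos: [0.4837, 0.0892, 0.1499]
contact_force: [0.1, -0.6, 0.1]
opening: 0.0002
t: 9.8
tcp_pos: [0.4836, 0.0891, 0.1418]
contact_force: [-0.4, 0.8, -0.2]
opening: -0.0003
```

```bash
python3 -m crank '[[-1,0.2,0,0,0,0,0],[-1,0.4,0,0,0,0,0],[-1,0.6,0,0,0,0,0],[-1,0.8,0,0,0,0,0],[-1,1,0,0,0,0,0]]' | grep -v rot
python3 -m crank '[[-1,0.15,0,0,0,0,0],[-1,0.3,0,0,0,0,0],[-1,0.45,0,0,0,0,0]]' | grep -v rot
python3 -m crank '[[-1,0.1,0,0,0,0,0],[-1,0.2,0,0,0,0,0],[-1,0.3,0,0,0,0,0]]' | grep -v rot
```

```text
t: 10.3
tcp_pos: [0.4836, 0.0891, 0.1317]
contact_force: [-0.6, -0.4, 0.8]
opening: 0.0003
t: 10.6
tcp_pos: [0.4836, 0.0891, 0.1273]
contact_force: [-0.2, 0.6, 0.3]
opening: 0.0002
t: 10.9
tcp_pos: [0.4836, 0.0891, 0.1243]
contact_force: [-0.7, -0.6, 0.9]
opening: -0.0001
```

```bash
python3 -m crank '[[-1,0.1,0,0,0,0,0],[-1,0.2,0,0,0,0,0]]' | grep -v rot
python3 -m crank '[[-1,0.1,0,0,0,0,0],[-1,0.2,0,0,0,0,0]]' | grep -v rot
python3 - <<'E'
from h import *
import cv2
s=monitor.observe();print(rk(s['tcp_pos']),s['contact_force'])
for n,(a,b) in {'scene':(100,250),'top':(130,260)}.items():
  im=optics.camera(n)[a:a+120,b:b+140,::-1]
  cv2.imwrite(f'pics/{n}8.png',cv2.resize(im,None,fx=5,fy=5,interpolation=cv2.INTER_CUBIC)[:600])
E
```

```text
t: 11.1
tcp_pos: [0.4836, 0.0891, 0.1223]
contact_force: [-0.3, -0.4, 0.3]
opening: 0.0002
t: 11.3
tcp_pos: [0.4836, 0.0891, 0.1203]
contact_force: [0.9, 0.9, 0.4]
opening: 0.0
[-60.  139.7 120.3] [0.93442636 0.9109949  0.38145307]
```

View pics/scene8.png

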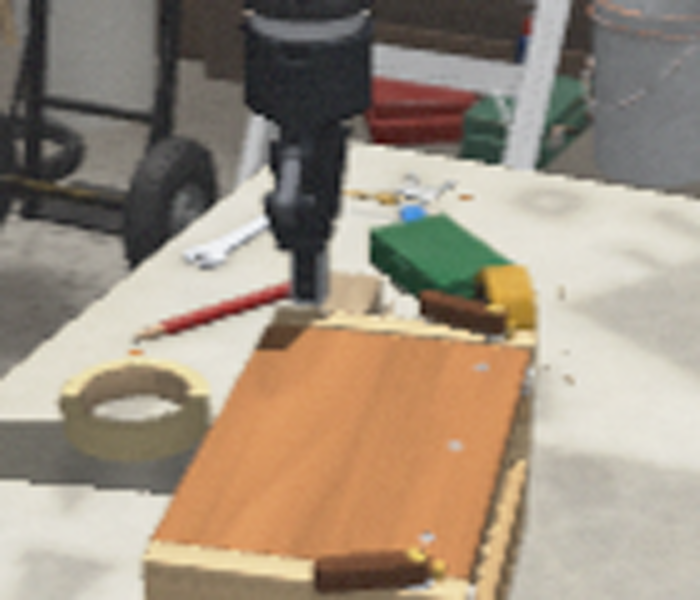

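```bash
python3 -m crank '[[-1,0.1,0,0,0,0,0],[-1,0.2,0,0,0,0,0]]' | grep -v rot
python3 -m crank '[[-1,0.1,0,0,0,0,0],[-1,0.2,0,0,0,0,0]]' | grep -v rot
```

```text
t: 11.6
tcp_pos: [0.4836, 0.0892, 0.1184]
contact_force: [1.0, 0.4, -0.2]
opening: 0.0
t: 11.8
tcp_pos: [0.4835, 0.0891, 0.1163]
contact_force: [1.0, 0.1, 0.1]
opening: -0.0002
```

View pics/top8.png

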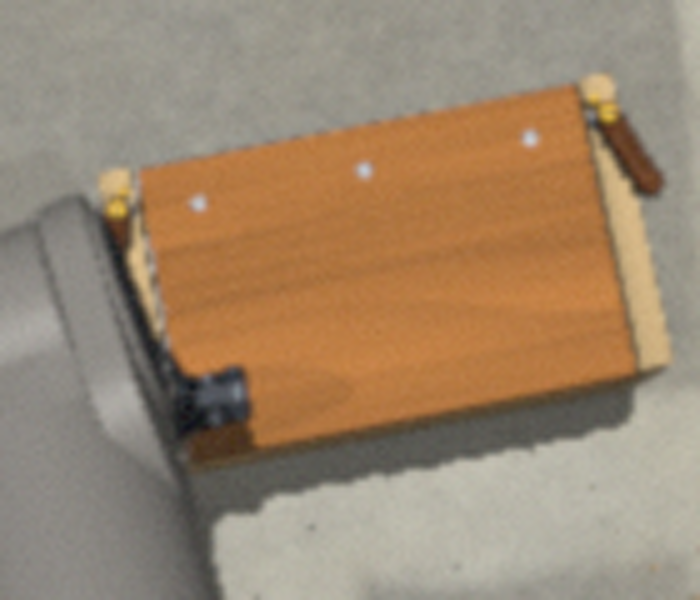

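```bash
python3 -m crank '[[-1,0.1,0,0,0,0,0],[-1,0.1,0,0,0,0,0]]' | grep -v rot
python3 -m crank '[[-1,0.1,0,0,0,0,0],[-1,0.1,0,0,0,0,0]]' | grep -v rot
python3 -m crank '[[-1,0.1,0,0,0,0,0],[-1,0.1,0,0,0,0,0]]' | grep -v rot
```

```text
t: 12.0
tcp_pos: [0.4836, 0.0891, 0.1158]
contact_force: [-1.1, 0.1, 2.8]
opening: 0.0001
t: 12.2
tcp_pos: [0.4836, 0.0891, 0.1157]
contact_force: [-2.9, -0.9, 8.5]
opening: -0.0003
t: 12.4
tcp_pos: [0.4836, 0.0891, 0.1156]
contact_force: [-5.0, -1.2, 14.8]
opening: -0.0002
```

```bash
python3 -m crank '[[-1,-1,0,0,0,0,0],[-1,-3,-0.5,0,0,0,0],[-1,-5,-1.5,-1,0,0,0],[-1,-5,-2.8,-4,0,0,0],[-1,-5,-3.3,-7,0,0,0],[-1,-4,-3.3,-8,0,0,0],[-1,-2,-3.3,-8,0,0,0],[-1,-1.1,-3.3,-8,0,0,0],[-1,-1,-3.3,-8,0,0,0],[-1,-1,-3.3,-8,0,0,0]]'
python3 - <<'E'
from h import *
import cv2
s=monitor.observe();print(rk(s['tcp_pos']),s['contact_force'])
im=optics.camera('scene')[100:200,250:390,::-1]
cv2.imwrite('pics/s9.png',cv2.resize(im,None,fx=5,fy=5,interpolation=cv2.INTER_CUBIC)[:600])
cv2.imwrite('pics/w9.png',optics.camera('wrist')[:,:,::-1])
E
```

```text
t: 13.4
tcp_pos: [0.5547, 0.1372, 0.1232]
tcp_rot: [[-0.001, 0.202, -0.979], [-0.0, -0.979, -0.202], [-1.0, 0.0, 0.001]]
contact_force: [-0.8, -0.1, 1.4]
opening: 0.0001
[ 19.4 172.4 123.2] [-0.81067209 -0.09347106  1.44916738]
```

View pics/s9.png

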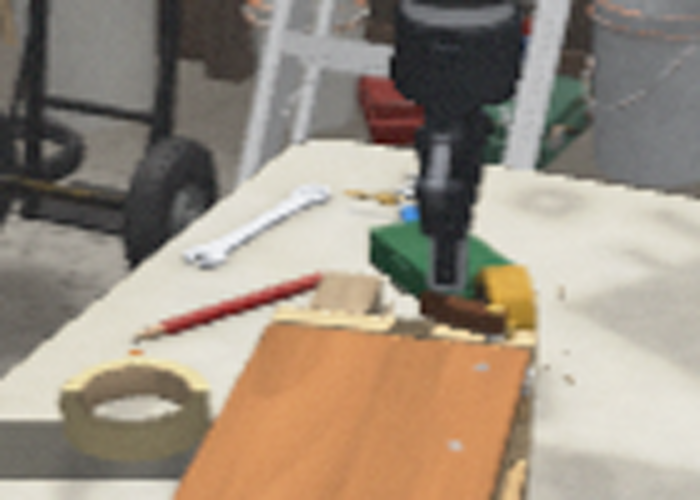

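View pics/w9.png

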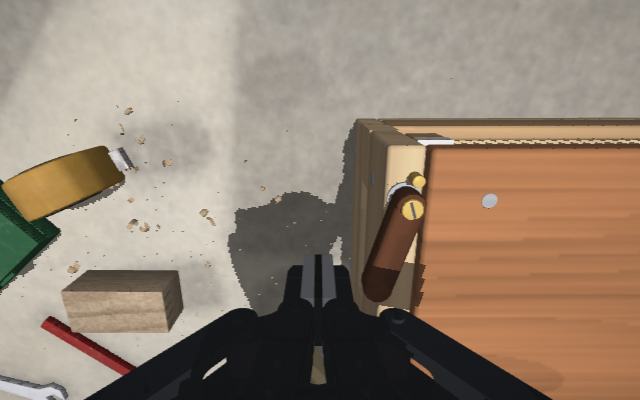

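```bash
python3 -m crank '[[-1,0,0.4,0.6,0,0,0],[-1,0,1,1.2,0,0,0],[-1,0,1.5,1.3,0,0,0],[-1,0,2,1.35,0,0,0],[-1,0,2.5,1.35,0,0,0],[-1,0,3,1.3,0,0,0],[-1,0,3.5,1.25,0,0,0],[-1,0,3.9,1.2,0,0,0],[-1,0,4.3,1,0,0,0],[-1,0,4.7,0.75,0,0,0],[-1,0,5.1,0.5,0,0,0],[-1,0,5.5,0.2,0,0,0],[-1,0,5.75,-0.1,0,0,0],[-1,0,6,-0.45,0,0,0],[-1,0,6.15,-0.75,0,0,0],[-1,0,6.15,-0.75,0,0,0]]'
python3 - <<'E'
from h import *
import cv2
s=monitor.observe();print(rk(s['tcp_pos']),s['contact_force'])
cv2.imwrite('pics/w10.png',optics.camera('wrist')[:,:,::-1])
E
```

```text
t: 15.1
tcp_pos: [0.5758, 0.0785, 0.1233]
tcp_rot: [[0.001, 0.202, -0.979], [-0.0, -0.979, -0.202], [-1.0, 0.0, -0.001]]
contact_force: [-0.1, 0.3, 0.5]
opening: -0.0
[ 28.2 110.6 123.3] [-0.10931465  0.26724374  0.45214197]
```

View pics/w10.png

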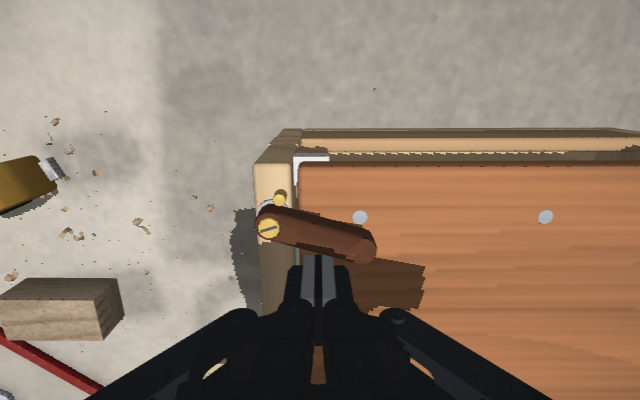

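```bash
python3 -m crank '[[-1,0,0.05,-0.15,0,0,0],[-1,0,0.1,-0.3,0,0,0],[-1,0,0.15,-0.45,0,0,0],[-1,0,0.2,-0.6,0,0,0],[-1,0,0.2,-0.7,0,0,0],[-1,0,0.2,-0.8,0,0,0]]'|grep -v rot
python3 -m crank '[[-1,0,0,-0.1,0,0,0],[-1,0,0,-0.1,0,0,0]]'|grep -v rot
python3 -m crank '[[-1,0,0,-0.1,0,0,0],[-1,0,0,-0.1,0,0,0]]'|grep -v rot
python3 - <<'E'
from h import *
import cv2
s=monitor.observe();print(rk(s['tcp_pos']),s['contact_force'])
cv2.imwrite('pics/w11.png',optics.camera('wrist')[:,:,::-1])
E
```

```text
t: 15.75
tcp_pos: [0.5834, 0.0783, 0.1234]
contact_force: [-1.4, -1.4, -0.2]
opening: 0.0003
t: 15.95
tcp_pos: [0.5844, 0.0786, 0.1233]
contact_force: [-0.7, -0.9, 0.2]
opening: -0.0001
t: 16.15
tcp_pos: [0.5845, 0.0788, 0.1233]
contact_force: [-2.8, -0.6, 2.0]
opening: -0.0001
[ 36.8 109.1 123.3] [-2.83930288 -0.56016283  1.97386969]
```

View pics/w11.png

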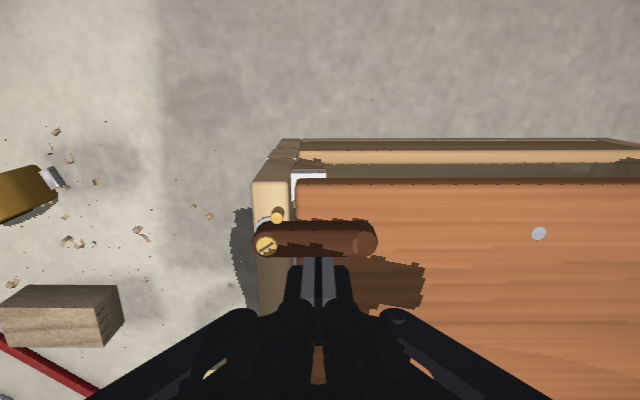

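```bash
python3 -m crank '[[-1,0,0,-0.1,0,0,0],[-1,0,0,-0.1,0,0,0]]'|grep -v rot
```

```text
t: 16.4
tcp_pos: [0.5846, 0.0788, 0.1233]
contact_force: [-5.9, -2.2, 2.7]
opening: 0.0002
```

```bash
python3 -m crank '[[-1,0,0,0.5,0,0,0],[-1,0,0,1.5,0,0,0],[-1,-1,0,2.5,0,0,0],[-1,-4,0.5,2.5,0,0,0],[-1,-5.5,3,2.5,0,0,0],[-1,-5.5,7,2.5,0,0,0],[-1,-5.5,11,2.5,0,0,0],[-1,-5.5,15,2.5,0,0,0],[-1,-5.5,19,2.5,0,0,0],[-1,-5.5,23,2.5,0,0,0],[-1,-5.5,26.5,2.5,0,0,0],[-1,-5,28.2,2.5,0,0,0],[-1,-3,28.5,2.5,0,0,0],[-1,-1,28.5,2.5,0,0,0],[-1,-0.1,28.5,2.5,0,0,0],[-1,0,28.5,2.5,0,0,0],[-1,0,28.5,2.5,0,0,0]]'
python3 - <<'E'
from h import *
import cv2
s=monitor.observe();print(rk(s['tcp_pos']),s['contact_force'])
cv2.imwrite('pics/w12.png',optics.camera('wrist')[:,:,::-1])
E
```

```text
t: 18.1
tcp_pos: [0.6198, -0.204, 0.1241]
tcp_rot: [[0.001, 0.204, -0.979], [0.0, -0.979, -0.204], [-1.0, -0.0, -0.001]]
contact_force: [-0.1, 0.0, 0.3]
opening: 0.0001
[  13.9 -174.9  124.1] [-0.11052223  0.00569071  0.30930525]
```

View pics/w12.png

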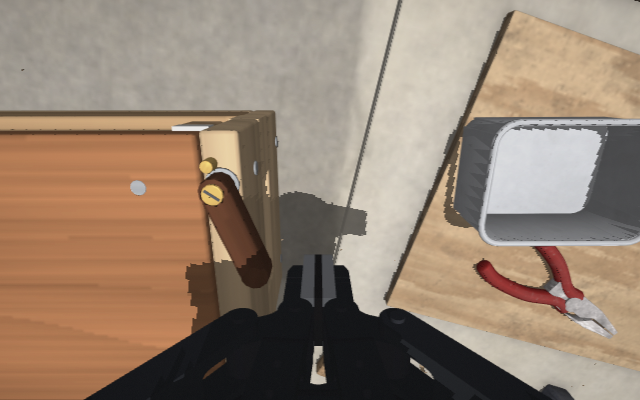

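```bash
python3 -m crank '[[-1,0.05,-0.4,0.3,0,0,0],[-1,0.05,-0.8,0.6,0,0,0],[-1,0.05,-1.3,0.75,0,0,0],[-1,0.05,-1.8,0.8,0,0,0],[-1,0.05,-2.3,0.8,0,0,0],[-1,0.05,-2.8,0.8,0,0,0],[-1,0.05,-3.3,0.75,0,0,0],[-1,0.05,-3.8,0.7,0,0,0],[-1,0.05,-4.2,0.6,0,0,0],[-1,0.05,-4.6,0.4,0,0,0],[-1,0.05,-5,0.15,0,0,0],[-1,0.05,-5.4,-0.1,0,0,0],[-1,0.05,-5.8,-0.4,0,0,0],[-1,0.05,-6.05,-0.7,0,0,0],[-1,0.05,-6.25,-1,0,0,0],[-1,0.05,-6.4,-1.3,0,0,0],[-1,0.05,-6.4,-1.3,0,0,0]]'
python3 - <<'E'
from h import *
import cv2
s=monitor.observe();print(rk(s['tcp_pos']),s['contact_force'])
cv2.imwrite('pics/w13.png',optics.camera('wrist')[:,:,::-1])
E
```

```text
t: 19.85
tcp_pos: [0.6201, -0.1388, 0.1229]
tcp_rot: [[0.001, 0.203, -0.979], [0.001, -0.979, -0.203], [-1.0, -0.0, -0.001]]
contact_force: [0.4, -0.1, -0.2]
opening: 0.0003
[  27.4 -111.2  122.9] [ 0.3588497  -0.06015197 -0.24333856]
```

View pics/w13.png

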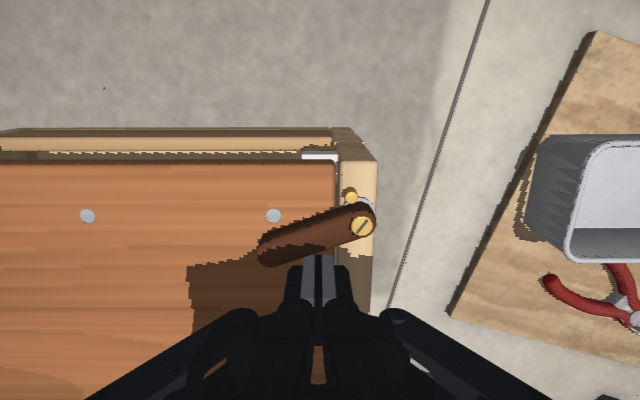

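```bash
python3 -m crank '[[-1,0,-0.05,-0.15,0,0,0],[-1,0,-0.1,-0.3,0,0,0],[-1,0,-0.15,-0.45,0,0,0],[-1,0,-0.2,-0.6,0,0,0],[-1,0,-0.2,-0.7,0,0,0],[-1,0,-0.2,-0.8,0,0,0]]'|grep -v rot
python3 -m crank '[[-1,0,0,-0.1,0,0,0],[-1,0,0,-0.1,0,0,0]]'|grep -v rot
python3 -m crank '[[-1,0,0,-0.1,0,0,0],[-1,0,0,-0.1,0,0,0]]'|grep -v rot
python3 -m crank '[[-1,0,0,-0.05,0,0,0],[-1,0,0,-0.05,0,0,0]]'|grep -v rot
python3 - <<'E'
from h import *
import cv2
s=monitor.observe();print(rk(s['tcp_pos']),s['contact_force'])
cv2.imwrite('pics/w14.png',optics.camera('wrist')[:,:,::-1])
E
```

```text
t: 20.5
tcp_pos: [0.6266, -0.1357, 0.1228]
contact_force: [-1.3, 1.0, 0.7]
opening: -0.0
t: 20.7
tcp_pos: [0.6277, -0.1356, 0.1228]
contact_force: [-0.9, 0.5, -0.1]
opening: 0.0001
t: 20.9
tcp_pos: [0.6287, -0.1356, 0.1228]
contact_force: [-1.4, 0.6, 0.2]
opening: -0.0001
t: 21.1
tcp_pos: [0.6291, -0.1354, 0.1228]
contact_force: [-1.3, 1.4, -0.3]
opening: 0.0002
[  36.9 -109.7  122.8] [-1.31489424  1.36016172 -0.30266671]
```

View pics/w14.png

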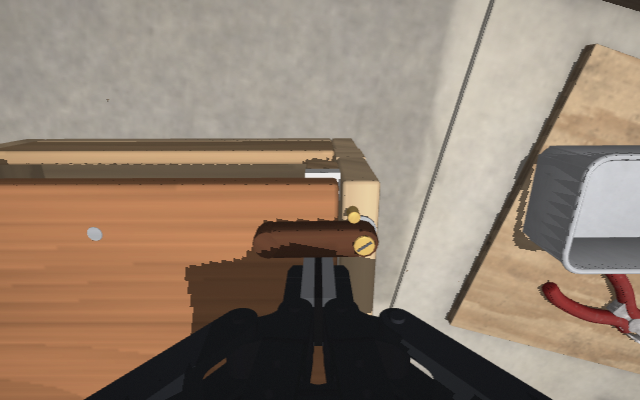

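Nearly square; push on until the stop is felt.

```bash
python3 -m crank '[[-1,0,0,-0.1,0,0,0],[-1,0,0,-0.1,0,0,0]]'|grep -v rot
python3 -m crank '[[-1,0,0,-0.1,0,0,0],[-1,0,0,-0.1,0,0,0]]'|grep -v rot
```

```text
t: 21.35
tcp_pos: [0.6294, -0.1355, 0.1228]
contact_force: [-3.5, 1.7, 1.3]
opening: 0.0
t: 21.55
tcp_pos: [0.6294, -0.1355, 0.1228]
contact_force: [-5.8, 0.7, 2.1]
opening: 0.0001
```

Both at their stops. Back away from the button, rise and withdraw to the front right so the cameras can see.

```bash
python3 -m crank '[[-1,0,0,0.5,0,0,0],[-1,0,0,1.5,0,0,0],[-1,-1,0,2.5,0,0,0],[-1,-4,0,2.5,0,0,0],[-1,-8,0,3,0,0,0],[-1,-10,2,6,0,0,0],[-1,-10,5,9,0,0,0],[-1,-10,8,12,0,0,0],[-1,-10,11,15,0,0,0],[-1,-10,14,18,0,0,0],[-1,-10,17,20,0,0,0],[-1,-10,20,22,0,0,0],[-1,-10,22,23,0,0,0],[-1,-10,22,23,0,0,0],[-1,-10,22,23,0,0,0]]'
python3 - <<'E'
from h import *
import cv2
s=monitor.observe();print(rk(s['tcp_pos']),s['contact_force'])
im=optics.camera('scene')[100:250,240:400,::-1];cv2.imwrite('pics/s15.png',cv2.resize(im,None,fx=4,fy=4,interpolation=cv2.INTER_CUBIC))
im=optics.camera('top')[130:250,260:420,::-1];cv2.imwrite('pics/t15.png',cv2.resize(im,None,fx=5,fy=5,interpolation=cv2.INTER_CUBIC))
E
```

```text
t: 23.05
tcp_pos: [0.4502, -0.3972, 0.2236]
tcp_rot: [[0.001, 0.201, -0.98], [-0.0, -0.98, -0.201], [-1.0, 0.0, -0.001]]
contact_force: [0.1, 0.9, 0.3]
opening: -0.0002
[-191.4 -329.7  223.6] [0.10950515 0.87531433 0.25700894]
```

View pics/s15.png

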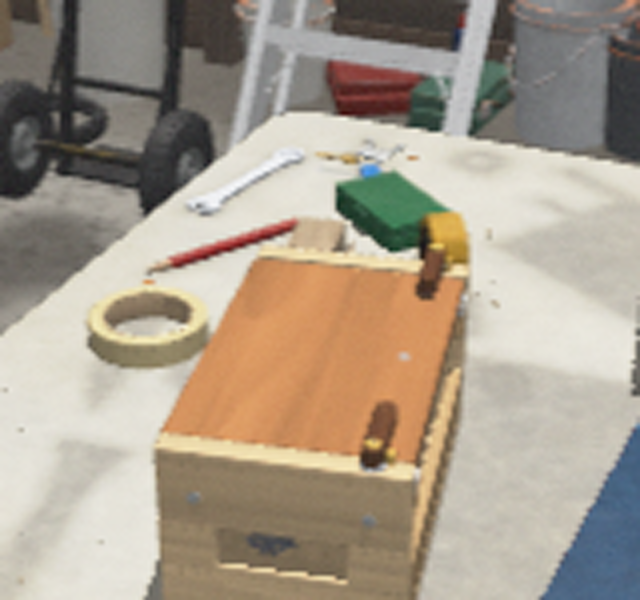

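View pics/t15.png

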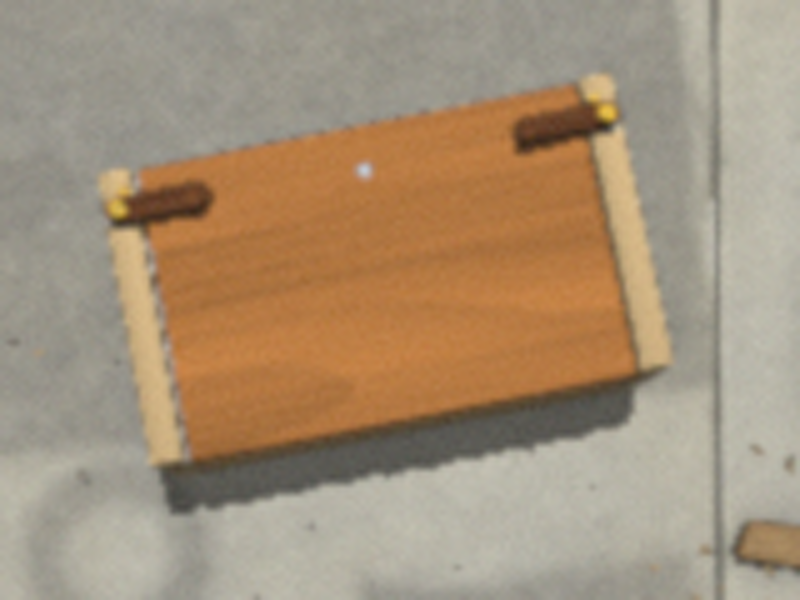

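```bash
python3 -c "
from cell import robot,monitor
print(robot.sign_off()); print(monitor.observe()['t'])"
```

```text
the job is handed in; nothing more can be done
None
the job is handed in; nothing more can be done
```

The board is back home with its cleat in the notches, both turn buttons lie square against their stops, and I handed the job in at about 23 s of the 61 s allowed.

- **Board:** I pushed the front edge with both fingertips at about 2 to 4 N, in 1 mm steps at the end. I stopped when the resistance dropped off. The board's screws had fallen from about 144.5 to 137 mm (found from two cameras), which matches the cleat dropping. They sat at x ≈ 54 mm in the rack's frame, so about 1 mm short of dead centre and inside the ±2 mm allowed. I did not re-measure after the button pushes, but the last top picture shows the board in the same place and flush with the front.
- **Buttons:** I turned each one inwards only after the board was down, left first. For both, the force rose to about 6 N while the tool stood still. The last scene and top pictures show both square across the board, and the arm clear of everything.
- **Disagreement with the tool description:** In the pictures the shut fingertips stood about 24 mm behind the reported TCP, not 11 mm ahead of it. To settle this I touched the top of the rack's left side lightly, with up to about 15 N. That confirmed the 24 mm, and I used it to set the height for the buttons.
- **Not checked:** I did not look at the items inside the rack separately. The loose things on the table beside it looked unmoved in the pictures.

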